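# Scan a batch of sample jars

### The job

First move the tip box off the scanner's reading strip and set it squarely on its rectangular pad. Then stand all the sample jars together on the reading strip, each with its label squarely facing the scanner's window, let go of them and press the scan button fully while they all stand so; after that put every jar upright on the round steel disc. Leave the tip box on its pad, and do not disturb the amber bottle or the red lid.

Things in the scene. Friction and masses are not known exactly. Their poses are not given: they have to be found in the camera images.
- scanner: Fixed white scanner block, 50 (x) x 250 (y) x 60 mm high, long black window in its front. Origin: bench level, under the middle of the front face. +x points into the block; the window looks along -x, so a jar faces it when the jar's +x is along this +x. Its flat dark reading strip (60 x 250 mm, flush with the bench) lies before the window: x -95 to -35 mm, middle line x = -65, y -125 to 125 mm.
- scan_btn (a joint): Scan button on top of the scanner: 0 = up, 0.006 m = fully down (5 N, springs back). Pressing it pushes it straight down; it counts as pressed beyond 4 mm.
- scan_btn_top (a point): Centre of the top face of the round grey scan button, 30 mm in diameter, in its black housing on top of the scanner.
- supply: Flat grey square, 220 x 220 mm, flush with the bench (no height to reckon with), where the jars stand at the start. Origin: its middle, at bench level.
- disc: Flat round steel disc, 210 mm in diameter, flush with the bench (no height to reckon with), empty at the start: the place for scanned jars. Origin: its middle, at bench level.
- park: Flat dark rectangular pad, 110 mm (x) by 150 mm (y), flush with the bench (no height to reckon with): the place of the tip box. Origin: its middle, at bench level.
- tipbox: Closed blue pipette-tip box with a clear lid that is fixed to it, 74 mm (x) by 112 mm (y), 50 mm high, about 0.22 kg; on the lid a solid white carrying rib 30 mm wide (x), 80 mm long (y), from 50 to 76 mm height. Origin: middle of the underside. It starts on the reading strip.
- jar0: Upright capped sample jar, 48 mm in diameter, 64 mm high including the white cap, about 0.12 kg. Origin: middle of the underside; z up. Its barcode label is on its +x side, and a black bar on top of the cap points from the middle towards the label. May be absent.
- jar0_label (a point): Middle of the label of that jar, on its side, 24 mm out along its +x axis and 22 mm up.
- jar1: Upright capped sample jar, 48 mm in diameter, 64 mm high including the white cap, about 0.12 kg. Origin: middle of the underside; z up. Its barcode label is on its +x side, and a black bar on top of the cap points from the middle towards the label. May be absent.
- jar1_label (a point): Middle of the label of that jar, on its side, 24 mm out along its +x axis and 22 mm up.
- jar2: Upright capped sample jar, 48 mm in diameter, 64 mm high including the white cap, about 0.12 kg. Origin: middle of the underside; z up. Its barcode label is on its +x side, and a black bar on top of the cap points from the middle towards the label. May be absent.
- jar2_label (a point): Middle of the label of that jar, on its side, 24 mm out along its +x axis and 22 mm up.
- jar3: Upright capped sample jar, 48 mm in diameter, 64 mm high including the white cap, about 0.12 kg. Origin: middle of the underside; z up. Its barcode label is on its +x side, and a black bar on top of the cap points from the middle towards the label. May be absent.
- jar3_label (a point): Middle of the label of that jar, on its side, 24 mm out along its +x axis and 22 mm up.
- reagent: Amber reagent bottle, 68 mm in diameter, 130 mm high; bystander, leave alone. Origin: middle of the underside.
- redlid: Loose red screw lid, 90 mm in diameter, 18 mm high; bystander, leave alone. Origin: middle of the underside.
Things that resemble listed ones, but are neither listed nor needed, are in the scene too. Leave any green look-alike of the jar0 alone.

How it is judged (in metres and radians):
On the way, in this order (a step that is already met when the one before it is completed fails the run):
1. the tip box stands released on its pad (x of tipbox in the frame of park between -0.03 and 0.03 m and y of tipbox in the frame of park between -0.03 and 0.03 m and angle between the y axis of tipbox and the y axis of park, either way round below 0.3 rad and angle between tipbox's own z axis and vertical below 0.1 rad and height (world z) of tipbox below 0.006 m and linear speed of tipbox below 0.02 m/s and contact force between the fingers and tipbox below 0.1 N), for 0.2 s.
2. every jar stands released on the reading strip (axis within 20 mm of its middle line), label facing the window within 0.25 rad (x of jar0 in the frame of scanner between -0.085 and -0.045 m and y of jar0 in the frame of scanner between -0.115 and 0.115 m and x of each of jar0_label, jar1_label, jar2_label, jar3_label in the frame of scanner above -0.065 m and angle between the x axis of each of jar0, jar1, jar2, jar3 and the x axis of scanner, either way round below 0.25 rad and angle between each of jar0, jar1, jar2, jar3's own z axis and vertical below 0.1 rad and height (world z) of each of jar0, jar1, jar2, jar3 below 0.006 m and x of jar1 in the frame of scanner between -0.085 and -0.045 m and y of jar1 in the frame of scanner between -0.115 and 0.115 m and x of jar2 in the frame of scanner between -0.085 and -0.045 m and y of jar2 in the frame of scanner between -0.115 and 0.115 m and x of jar3 in the frame of scanner between -0.085 and -0.045 m and y of jar3 in the frame of scanner between -0.115 and 0.115 m and linear speed of each of jar0, jar1, jar2, jar3 below 0.02 m/s and contact force between the fingers and jar0 below 0.1 N and contact force between the fingers and jar1 below 0.1 N and contact force between the fingers and jar2 below 0.1 N and contact force between the fingers and jar3 below 0.1 N), for 0.2 s.
3. the scan button is pressed while every jar stands so (value of joint scan_btn above 0.004 m and x of jar0 in the frame of scanner between -0.085 and -0.045 m and y of jar0 in the frame of scanner between -0.115 and 0.115 m and x of each of jar0_label, jar1_label, jar2_label, jar3_label in the frame of scanner above -0.065 m and angle between the x axis of each of jar0, jar1, jar2, jar3 and the x axis of scanner, either way round below 0.25 rad and angle between each of jar0, jar1, jar2, jar3's own z axis and vertical below 0.1 rad and height (world z) of each of jar0, jar1, jar2, jar3 below 0.006 m and x of jar1 in the frame of scanner between -0.085 and -0.045 m and y of jar1 in the frame of scanner between -0.115 and 0.115 m and x of jar2 in the frame of scanner between -0.085 and -0.045 m and y of jar2 in the frame of scanner between -0.115 and 0.115 m and x of jar3 in the frame of scanner between -0.085 and -0.045 m and y of jar3 in the frame of scanner between -0.115 and 0.115 m), for 0.05 s.
At the end, for the whole second after the job is handed in: Every jar stands upright, at rest and released on the steel disc (axis within 90 mm of its middle); the tip box stands released on its pad (within 30 mm of the middle in x and y, turned within 0.3 rad of it, either way round); the scan button is up (all of step 1 and horizontal distance between each of jar0, jar1, jar2, jar3 and disc below 0.09 m and angle between each of jar0, jar1, jar2, jar3's own z axis and vertical below 0.1 rad and height (world z) of each of jar0, jar1, jar2, jar3 below 0.006 m and linear speed of each of jar0, jar1, jar2, jar3 below 0.02 m/s and contact force between the fingers and jar0 below 0.1 N and contact force between the fingers and jar1 below 0.1 N and contact force between the fingers and jar2 below 0.1 N and contact force between the fingers and jar3 below 0.1 N and value of joint scan_btn below 0.002 m); the robot touches nothing.
It fails at once if the amber bottle is disturbed (moved over 30 mm) (distance of reagent from where it was at the start of the episode above 0.03 m).
It fails at once if the red lid is disturbed (moved over 30 mm) (distance of redlid from where it was at the start of the episode above 0.03 m).
Of jar0, jar1, jar2, jar3 only 2 to 3 are there at a start; the rules pass over those that are not, and their reading is None.
At some moment in a run one of jar0, jar1, jar2, jar3, tipbox may be knocked a few centimetres aside while the robot is not near it.
Once in a run the grip may slacken for a moment while it holds something.
It also fails if it takes over 210 s, if anything falls off the work surface, if the arm or the gripper's body presses on something with over 40 N, if the wrist force passes 120 N, or if a joint passes its speed limit or range.

### The arm

A 6-joint arm with a two-finger parallel gripper is mounted at the origin on the work surface. World frame = base frame: x ahead of the robot, y to its left, z up, the work surface at z = 0. Lengths are in m, angles in degrees, forces in N, time in s.
With the tool pointing down it reaches from about 0.25 to 0.775 m from the base axis. Payload 8.9 kg.
Tool frame: the origin (TCP) lies at the very end of the fingers, on their centre line; the grasp point (between the pads) lies 19 mm behind it (grasp_offset is the distance from the TCP to the grasp point, in m); z points along the fingers, y is the line along which they close (so a half turn about z gives the same grasp; the last joint's range is limited). The gripper opens to 85 mm and grips with 20 to 120 N. Pads are 22 mm wide; open, the fingers measure 114 mm over their backs; the gripper's body (76 mm by 85 mm) begins 54 mm behind the grasp point. The pads swing forward as they close: fully open they stand 13 mm farther back than shut.
Start: joints at [-78.054, 16.656, -8.789, 64.555, 0, 82.019], TCP at [0.179, -0.494, 0.231] pointing down, gripper open.
Joint ranges: [-144.48, 144.48], [-52.06, 99.96], [-74.48, 78.29], [-112.23, 115.85], [-86.99, 84.42], [-180, 180]. Speed limits (degrees/s): [127.2, 127.2, 159.86, 180, 180, 180].

### API

Orientations are given as a 3x3 rotation matrix whose columns are the frame's x, y, z axes.
In Python, from bench import get_state, get_image, sign_off, grasp_offset gives the robot as it stands.
- The arm moves only by the tool drive_tool, never from a script. Its argument "increments" is one flat list of numbers, 5 for each row, row after row: the opening, from 0 (shut) to 1 (fully open), then the shift along the tool's x, y, z in mm, then the turn about the tool's z in degrees. In form: [grip, dx, dy, dz, twist, grip, dx, dy, dz, twist, ...]. A call has 1 to 12 rows; each row shifts and turns the commanded pose from where the row before left it, along the tool's axes as they then stand; what a row does not reach is not made up. A row lasts 1/8 s, in which the tool goes at most 62.5 mm and 10.7 degrees, less where a joint would pass 70% of its speed; a pose out of reach is approached as far as the arm can. A call is refused whole if a number of a shift passes 62.5 or a number of a turn 10.7, either way. A call with a gripper value outside its range is refused whole. The fingers move at their own pace and stop on an object; "force" is the grip in N (left out, the last holds). Time passes only in rows, so rows that do not move let the fingers close. It gives the time, the measured TCP pose, the force, the opening and the grip force at its end, in the units of the state.
- get_state(): the state, without advancing time (a new reading comes with each control period).
- get_image(name): name is "side" or "top" or "wrist"; returns a dict with "pixels" (384x512x3 uint8, red, green, blue), "mtx" (3x3 intrinsics, pixels), "rvec" (rotation vector, rad) and "tvec" (3), from world to camera coordinates, as OpenCV has them. Camera axes: x right, y down, z forward; pixel columns grow to the right and rows downward; lengths in m; the calibration is good to about 2 mm. The wrist camera is an equidistant fisheye: a pixel r from the principal point sees the ray r / f radians off the axis. A picture is of the moment at which its call begins. There is no depth.
- sign_off(): hands the job in; it is judged then, once.
The state is a dict: "clock": time; "joints": joint angles; "joint_vel": joint speeds; "joint_torque": joint torques, N m; "ee_pos": TCP position; "tcp_rot": TCP orientation; "contact_force": force on the tool from outside, world axes, zero at the start; "torque": the same for the moment, N m; "width": finger opening in m; "grasp_force": force on a finger pad.
Only numpy, scipy, OpenCV 4.12 (cv2) and the standard library are available. Lean on these libraries where they do the work, as an engineer would, in place of code of your own. Each camera call takes 0.05 s, during which the arm holds its last target. There are 200 camera calls.

## Working session

There is one attempt and no reset: what is moved stays moved. The work goes in short steps, Python scripts to look and compute and a tool call to move; the robot and the scene stay as the last step left them, time stands still between calls to the robot, and variables do not carry over. Pictures are saved under pics/ and viewed, at most 14 in all, crops included, and the job is handed in when it is done.

Besides the shell and the picture viewer there is one more tool, called after ">>>" by a JSON object that holds its "api" and its "payload". drive_tool: Moves the arm, as the interface text tells. Its arguments: {"type":"object","properties":{"increments":{"type":"array"},"force":{"type":"number"}},"required":["increments"]}

```bash
mkdir -p pics; ls; cat > h.py <<'E'
import numpy as np, cv2
from bench import get_state, get_image
def grab(n,f=None):
    im=get_image(n)
    if f: cv2.imwrite('pics/'+f,cv2.cvtColor(im['pixels'],cv2.COLOR_RGB2BGR))
    return im
def cam(im):
    R=cv2.Rodrigues(np.array(im['rvec'],float))[0]; t=np.array(im['tvec'],float).ravel()
    return R,t,-R.T@t,np.array(im['mtx'],float)
def ray(im,uv,fish=False):
    R,t,C,K=cam(im); uv=np.atleast_2d(np.array(uv,float))
    p=np.c_[(uv[:,0]-K[0,2])/K[0,0],(uv[:,1]-K[1,2])/K[1,1]]
    if fish:
        th=np.linalg.norm(p,axis=1); s=np.where(th>1e-9,np.sin(th)/np.maximum(th,1e-9),1)
        d=np.c_[p*s[:,None],np.cos(th)]
    else: d=np.c_[p,np.ones(len(p))]
    return C,d@R
def plane(im,uv,z,fish=False):
    C,d=ray(im,uv,fish); return C+d*((z-C[2])/d[:,2])[:,None]
def proj(im,P,fish=False):
    R,t,C,K=cam(im); q=np.atleast_2d(P)@R.T+t
    if fish:
        r=np.linalg.norm(q[:,:2],axis=1); th=np.arctan2(r,q[:,2]); p=q[:,:2]*(th/np.maximum(r,1e-9))[:,None]
    else: p=q[:,:2]/q[:,2:]
    return np.c_[p[:,0]*K[0,0]+K[0,2],p[:,1]*K[1,1]+K[1,2]]
def tri(a,uva,b,uvb,fa=False,fb=False):
    C1,d1=ray(a,uva,fa);C2,d2=ray(b,uvb,fb);d1=d1[0]/np.linalg.norm(d1[0]);d2=d2[0]/np.linalg.norm(d2[0])
    A=np.c_[d1,-d2];s=np.linalg.lstsq(A,C2-C1,rcond=None)[0]
    p,q=C1+s[0]*d1,C2+s[1]*d2; return (p+q)/2,np.linalg.norm(p-q)
E
python3 - <<'E'
from h import *
ims=[]
for n in('top','side','wrist'):
    im=grab(n,n+'0.png'); print(n,cam(im)[2].round(3),im['mtx'][0][0],cam(im)[0][2].round(2))
    ims.append(im['pixels'])
cv2.imwrite('pics/all0.png',cv2.resize(cv2.cvtColor(np.vstack(ims[:2]),cv2.COLOR_RGB2BGR),(512,768))[:,:])
s=get_state();print(s['ee_pos'],s['tcp_rot'],s['width'])
E
```

```text
pics
top [ 0.311 -0.059  1.088] 405.11656153688614 [ 0.2  -0.02 -0.98]
side [-0.067  0.549  0.845] 442.9334044083715 [ 0.52 -0.53 -0.67]
wrist [ 0.244 -0.47   0.374] 297.3186396354542 [-0.26 -0.09 -0.96]
[ 0.17887828 -0.49327383  0.23089661] [[ 9.40133244e-01  3.40807057e-01 -1.84846768e-04]
 [ 3.40807081e-01 -9.40132823e-01  8.99423486e-04]
 [ 1.32749358e-04 -9.08575007e-04 -9.99999578e-01]] 0.08544781856827942
```

View pics/top0.png

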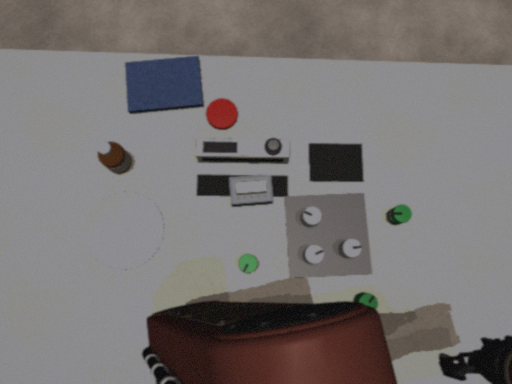

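View pics/side0.png

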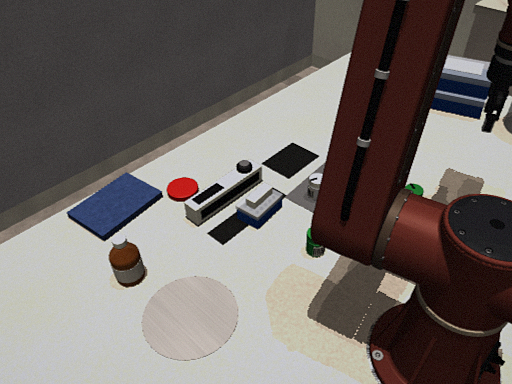

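```bash
python3 - <<'E'
from h import *
top=grab('top'); g=cv2.cvtColor(top['pixels'],cv2.COLOR_RGB2BGR)
c=g[125:285,90:420]; cv2.imwrite('pics/crop1.png',cv2.resize(c,(792,384),interpolation=cv2.INTER_CUBIC))
hsv=cv2.cvtColor(g,cv2.COLOR_BGR2HSV)
def blobs(m,lo,hi,z,name):
    m=m.astype(np.uint8); n,l,s,ce=cv2.connectedComponentsWithStats(m)
    for i in range(1,n):
        if lo<s[i,4]<hi:
            cnt=cv2.findContours((l==i).astype(np.uint8),cv2.RETR_EXTERNAL,cv2.CHAIN_APPROX_NONE)[0][0][:,0]
            w=plane(top,cnt,z)[:,:2].astype(np.float32); r=cv2.minAreaRect(w*1000)
            print(name,'px',ce[i].round(0),s[i,4],'ctr',np.round(r[0],0),'size',np.round(r[1],0),'ang',round(r[2],1))
V=g.max(2)
blobs(V<45,300,4000,0,'dark')
blobs((hsv[...,0]<8)&(hsv[...,1]>150)&(V>100),200,2000,.018,'red')
reg=np.zeros(V.shape,bool);reg[190:280,285:372]=1
S=hsv[...,1]
blobs((V>165)&reg,60,500,.064,'cap')
reg=np.zeros(V.shape,bool);reg[170:210,225:275]=1
blobs((V>190)&reg,60,900,.076,'rib')
reg=np.zeros(V.shape,bool);reg[138:164,190:294]=1
blobs((V>150)&reg,60,3000,.06,'scan')
print('V grey',V[265,300],V[205,360], 'bench',V[300,430],V[230,130],V[230,180],V[225,125:170])
E
```

```text
dark px [335. 162.] 1825 ctr [ 632. -299.] size [105. 143.] ang 1.2
dark px [213. 185.] 571 ctr [556.  39.] size [51. 83.] ang 1.6
dark px [483. 362.] 2052 ctr [ 125. -652.] size [183. 119.] ang 84.6
dark px [165. 366.] 746 ctr [ 84. 142.] size [134.  74.] ang 48.7
red px [221. 113.] 680 ctr [760.  23.] size [83. 81.] ang 1.8
V grey 110 100 bench 142 146 146 [146 145 144 147 143 145 146 147 146 147 146 145 146 144 146 145 146 146
 146 144 145 145 145 146 145 144 146 147 143 145 145 144 144 147 146 146
 148 144 133 135 143 142 143 139 143]
```

View pics/crop1.png

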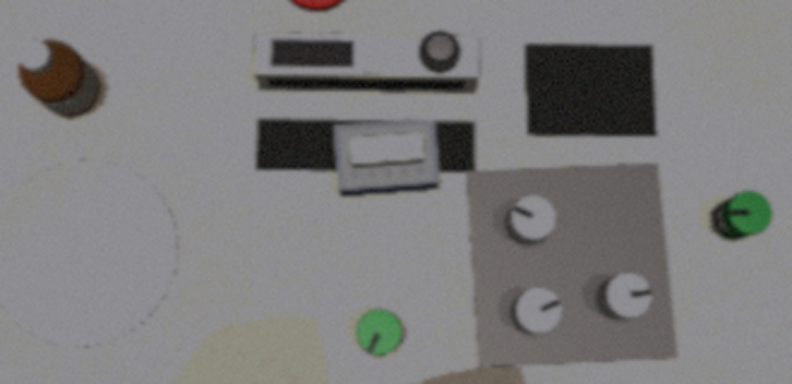

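```bash
cat >> h.py <<'E'
def circ(im,cnt,z,fish=False):
    w=plane(im,cnt,z,fish)[:,:2]; (c,r)=cv2.minEnclosingCircle((w*1000).astype(np.float32)); return np.array(c),r
def bar(im,c,r,z,fish=False,thr=90):
    # angle of dark bar on a cap: sample polar around the centre
    a=np.deg2rad(np.arange(0,360,2)); g=cv2.cvtColor(im['pixels'],cv2.COLOR_RGB2GRAY).astype(np.float32)
    acc=0
    for q in (0.3,0.45,0.6,0.75):
        P=np.c_[c[0]+q*r*np.cos(a),c[1]+q*r*np.sin(a)]/1000; uv=proj(im,np.c_[P,np.full(len(a),z)],fish).astype(np.float32)
        acc=acc+cv2.remap(g,uv[:,0].copy(),uv[:,1].copy(),cv2.INTER_LINEAR).ravel()
    d=np.maximum(np.median(acc)-acc-25*4*0.5,0); return np.rad2deg(np.angle((d*np.exp(1j*a)).sum())),d.max()
E
python3 - <<'E'
from h import *
T=get_image('top');S=get_image('side')
g=cv2.cvtColor(T['pixels'],cv2.COLOR_RGB2GRAY)
def cnts(m,lo):
    return sorted([c[:,0] for c in cv2.findContours(m.astype(np.uint8)*255,cv2.RETR_EXTERNAL,cv2.CHAIN_APPROX_NONE)[0] if cv2.contourArea(c)>lo],key=len)
def sub(m,u0,v0,u1,v1):
    k=np.zeros(m.shape,bool);k[v0:v1,u0:u1]=1;return m&k
for c in cnts(sub(g>135,288,197,368,272),100):
    ce,r=circ(T,c,.064); print('cap',c.mean(0).round(1),ce.round(1),round(r,1),bar(T,ce,r,.064))
for nm,box,th,z,s in (('rib',(228,172,272,200),150,.076,1),):
    for c in cnts(sub(g>th,*box),80):
        r=cv2.minAreaRect((plane(T,c,z)[:,:2]*1000).astype(np.float32));print(nm,c.mean(0),np.round(r,1) if 0 else r)
# strip: pixels at box corners from dark parts
m=sub(g<60,190,172,295,200)
pts=np.argwhere(m)[:,::-1]; 
for c in cnts(m,60):
    print('strip',np.round(cv2.boxPoints(cv2.minAreaRect((plane(T,c,0)[:,:2]*1000).astype(np.float32))),0).tolist())
m=sub(g<60,190,150,295,168)
for c in cnts(m,60):
    print('window',c.mean(0),c.min(0),c.max(0))
m=sub((g>85)&(g<128),275,185,380,285)
for c in cnts(m,1500):
    r=cv2.minAreaRect((plane(T,c,0)[:,:2]*1000).astype(np.float32));print('supply',r)
# disc edge via points from crop
P=np.array([[92/2.4+90-40/2.4,0]])
e=np.array([(85,160),(178,250),(85,346),(140,175),(150,320),(165,290),(165,205)])/2.4+[90,125]
print('disc edge',plane(T,e,0)[:,:2].round(3).tolist())
w=plane(T,e,0)[:,:2]; A=np.c_[2*w,np.ones(len(w))]; s=np.linalg.lstsq(A,(w**2).sum(1),rcond=None)[0]; print('disc',s[:2],np.sqrt(s[2]+s[0]**2+s[1]**2))
print('btn',plane(T,[(440/2.4+90,49/2.4+125)],.075))
print('green',plane(T,[(380/2.4+90,331/2.4+125),(748/2.4+90,212/2.4+125)],.064))
gs=cv2.cvtColor(S['pixels'],cv2.COLOR_RGB2BGR)
cv2.imwrite('pics/side1.png',cv2.resize(gs[140:260,170:350],(792,528),interpolation=cv2.INTER_CUBIC))
E
```

```text
cap [314.4 253.6] [ 372. -228.] 20.9 (np.float64(-67.17723505935682), np.float32(226.62744))
cap [312.1 214.9] [ 470.7 -223.1] 21.1 (np.float64(68.22430116820045), np.float32(250.22559))
cap [352.1 247.4] [ 390.2 -323.6] 20.9 (np.float64(-81.63707716896951), np.float32(256.06934))
strip [[533.0, -124.0], [534.0, -163.0], [588.0, -161.0], [586.0, -122.0]]
strip [[529.0, -5.0], [584.0, -6.0], [585.0, 82.0], [530.0, 82.0]]
window [242.25988701 159.48587571] [199 157] [286 162]
supply ((418.404052734375, -271.4976501464844), (254.3203887939453, 269.4748229980469), 85.34500885009766)
disc edge [[0.531, 0.277], [0.431, 0.165], [0.324, 0.259], [0.516, 0.213], [0.353, 0.19], [0.387, 0.176], [0.482, 0.183]]
disc [0.42649524 0.27002929] 0.10462524362004913
btn [[ 0.64994061 -0.12023574  0.075     ]]
green [[ 0.34525021 -0.06282094  0.064     ]
 [ 0.48062853 -0.454222    0.064     ]]
```

View pics/side1.png

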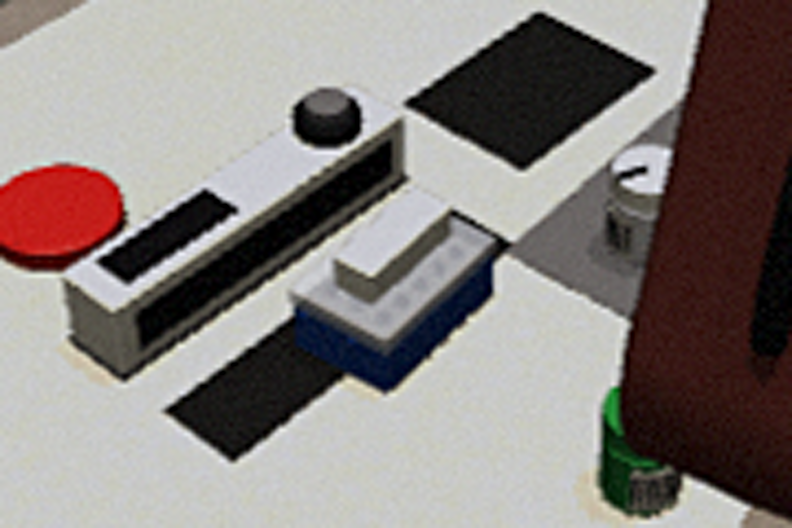

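```bash
cat >> h.py <<'E'
def go(x,y,z,yaw):
    "shift in present tool axes (mm), then twist (deg) to reach the target"
    s=get_state(); R=np.array(s['tcp_rot']); p=np.array(s['ee_pos'])
    d=R.T@(np.array([x,y,z])-p)*1000; y0=np.degrees(np.arctan2(R[1,0],R[0,0])); tw=-((yaw-y0+180)%360-180)
    print('at',p.round(4),'yaw',round(y0,1),'w',round(s['width'],4),'| shift',d.round(1),'twist',round(tw,1))
E
python3 - <<'E'
from h import *
T=get_image('top');S=get_image('side')
f=lambda p:np.array(p)/4.4+[170,140]
c=lambda p:np.array(p)/2.4+[90,125]
for n,a,b in (('rib',[(349,138),(352,163),(423,158),(420,133)],[(333,262),(372,282),(450,213),(412,187)]),('btn',[(440,49)],[(326,101)]),('pad',[(528,45),(652,45),(655,133),(527,134)],[(541,12),(654,70),(522,169),(406,103)])):
    ta=plane(T,c(a),0); print(n)
    if n=='pad': print(plane(T,c(a),0)[:,:2].mean(0),plane(S,f(b),0)[:,:2].mean(0)); print(tri(T,c(a).mean(0),S,f(b).mean(0))); continue
    if n=='rib':
        for i in range(4): print(tri(T,c(a)[i],S,f(b)[i]))
    print(tri(T,c(a).mean(0),S,f(b).mean(0)))
go(.556,-.065,.15,90)
# jar A cap height by side
print('capA', tri(T,(312,215),S,f([(647,172)])[0]))
E
```

```text
rib
(array([ 0.54906723, -0.0238605 ,  0.07093474]), np.float64(0.001206987932917839))
(array([ 0.52178257, -0.02810999,  0.06948637]), np.float64(0.0004932503288452514))
(array([ 0.5295573 , -0.10380028,  0.06936133]), np.float64(0.0009760760530074387))
(array([ 0.55571292, -0.09931029,  0.07741685]), np.float64(0.002547989150295371))
(array([ 0.53930928, -0.06370188,  0.0710829 ]), np.float64(0.0015935851456619604))
btn
(array([ 0.64874426, -0.11880349,  0.0828777 ]), np.float64(0.003363043245861155))
pad
[ 0.6317551  -0.30109118] [ 0.63300437 -0.30118212]
(array([ 0.63236287, -0.3008795 , -0.00144368]), np.float64(0.0015879619863235904))
at [ 0.1789 -0.4935  0.2312] yaw 19.9 w 0.0851 | shift [ 500.5 -274.3   81.3] twist -70.1
capA (array([ 0.47146582, -0.22253114,  0.06142537]), np.float64(0.0019516749134442478))
```

>>> {"api": "drive_tool", "payload": {"increments": [1,0,0,0,-10,1,0,0,0,-10,1,0,0,0,-10,1,0,0,0,-10,1,0,0,0,-10,1,0,0,0,-10,1,0,0,0,-10]}}

```text
clock: 1.27
ee_pos: [0.1789, -0.4935, 0.2313]
tcp_rot: [[-0.004, 1.0, -0.0], [1.0, 0.004, 0.0], [0.0, -0.0, -1.0]]
contact_force: [-0.2, 0.1, -0.3]
width: 0.0852
grasp_force: 0.0
```

>>> {"api": "drive_tool", "payload": {"increments": [1,43,35.9,0,0,1,43,35.9,0,0,1,43,35.9,0,0,1,43,35.9,0,0,1,43,35.9,0,0,1,43,35.9,0,0,1,43,35.9,0,0,1,43,35.9,0,0,1,43,35.9,0,0,1,43,35.9,0,0,1,0,0,30,-5.5,1,0,0,0,0]}}

```text
clock: 2.78
ee_pos: [0.5372, -0.0631, 0.1996]
tcp_rot: [[-0.095, 0.995, -0.004], [0.995, 0.095, 0.001], [0.001, -0.004, -1.0]]
contact_force: [-0.6, -0.8, 0.1]
width: 0.0855
grasp_force: 0.0
```

```bash
python3 - <<'E'
from h import *
go(.538,-.064,.056,95.5)
w=grab('wrist','w1.png')
E
```

```text
at [ 0.5372 -0.0631  0.1996] yaw 95.5 w 0.0855 | shift [ -1.1   1.3 143.6] twist -0.0
```

View pics/w1.png

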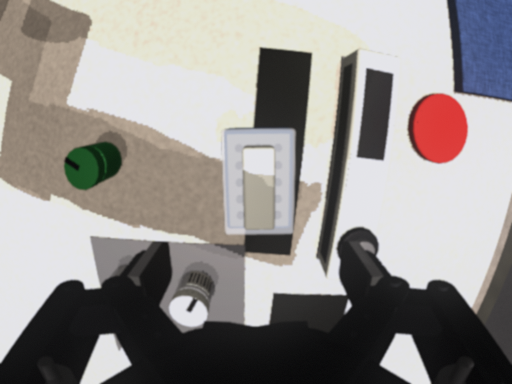

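```bash
python3 - <<'E'
from h import *
w=get_image('wrist')
p=plane(w,[(244,146),(275,146),(275,229),(243,229)],.076,True);print(p.round(4).tolist(),p.mean(0))
p=plane(w,[(224,129),(296,129),(295,235),(224,233)],.05,True);print(p.round(4).tolist(),p.mean(0))
p=plane(w,[(262,49),(311,52),(291,254),(245,250)],0,True);print('strip',p.round(4).tolist(),p.mean(0))
E
```

```text
[[0.5245, -0.0258, 0.076], [0.5524, -0.0231, 0.076], [0.5613, -0.1028, 0.076], [0.5304, -0.1058, 0.076]] [ 0.54213741 -0.0643529   0.076     ]
[[0.5026, -0.0135, 0.05], [0.5733, -0.0066, 0.05], [0.5866, -0.1183, 0.05], [0.5102, -0.1231, 0.05]] [ 0.54315411 -0.06536855  0.05      ]
strip [[0.5322, 0.0807, 0.0], [0.5885, 0.0844, 0.0], [0.5945, -0.1663, 0.0], [0.5347, -0.1658, 0.0]] [ 0.56249411 -0.04175733  0.        ]
```

>>> {"api": "drive_tool", "payload": {"increments": [1,-1,4,45,0,1,0,0,45,0,1,0,0,35,0,1,0,0,16,0,1,0,0,0,0,0,0,0,0,0,0,0,0,0,0,0,0,0,0,0,0,0,0,0,0,0,0,0,0,0,0,0,0,0,0], "force": 50}}

```text
clock: 4.25
ee_pos: [0.5428, -0.0647, 0.061]
tcp_rot: [[-0.095, 0.996, 0.001], [0.996, 0.095, -0.0], [-0.0, 0.001, -1.0]]
contact_force: [-1.6, 0.4, 6.8]
width: 0.0291
grasp_force: 52.6
```

>>> {"api": "drive_tool", "payload": {"increments": [0,0,0,-20,0,0,0,0,-30,0,0,0,0,-30,0,0,0,0,0,0], "force": 60}}

```text
clock: 4.75
ee_pos: [0.544, -0.0649, 0.1422]
tcp_rot: [[-0.095, 0.996, 0.004], [0.996, 0.095, -0.001], [-0.001, 0.004, -1.0]]
contact_force: [0.1, 0.8, -3.9]
width: 0.0282
grasp_force: 59.9
```

```bash
python3 - <<'E'
from h import *
go(.632,-.300,.14,91)
E
```

```text
at [ 0.544  -0.0649  0.1422] yaw 95.4 w 0.0282 | shift [-242.4   65.3    2.7] twist 4.4
```

>>> {"api": "drive_tool", "payload": {"increments": [0,-45,0,-10,0,0,-45,0,0,0,0,-45,10,0,0,0,-45,20,0,0,0,-45,20,0,0,0,-17.4,15.3,0,0,0,0,0,0,4.4,0,0,0,40,0,0,0,0,30,0,0,0,0,0,0]}}

```text
clock: 6.0
ee_pos: [0.6279, -0.2982, 0.0761]
tcp_rot: [[-0.018, 1.0, -0.006], [1.0, 0.018, 0.004], [0.004, -0.006, -1.0]]
contact_force: [0.0, -1.5, -2.2]
width: 0.0283
grasp_force: 60.1
```

```bash
python3 - <<'E'
from h import *
go(.632,-.300,.062,91); print(get_state()['contact_force'],get_state()['grasp_force'])
w=grab('wrist','w2.png'); grab('side','s2.png')
E
```

```text
at [ 0.6279 -0.2982  0.0761] yaw 91.0 w 0.0283 | shift [-1.9  4.1 14.1] twist 0.0
[ 0.02341368 -1.52861464 -2.17053656] 60.1146125793457
```

View pics/w2.png

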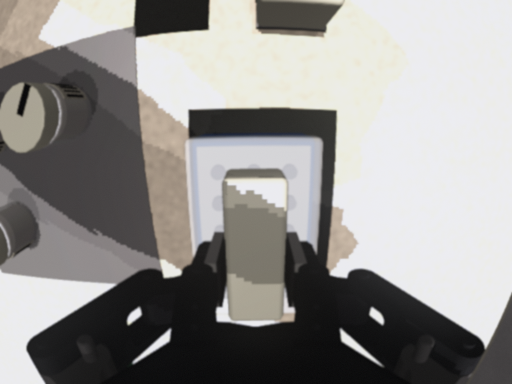

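>>> {"api": "drive_tool", "payload": {"increments": [0,-2,4,6,0,0,0,0,8,0,0,0,0,0,0]}}

```text
clock: 6.48
ee_pos: [0.6342, -0.3015, 0.0657]
tcp_rot: [[-0.018, 1.0, -0.001], [1.0, 0.018, 0.001], [0.001, -0.001, -1.0]]
contact_force: [-0.4, 0.4, -2.6]
width: 0.0285
grasp_force: 60.2
```

>>> {"api": "drive_tool", "payload": {"increments": [0.7,0,0,0,0,1,0,0,0,0,1,0,0,0,0,1,0,0,-30,0,1,0,0,-60,0,1,0,0,-60,0,1,0,0,0,0]}}

```text
clock: 7.35
ee_pos: [0.637, -0.3032, 0.2226]
tcp_rot: [[-0.018, 1.0, 0.009], [1.0, 0.018, -0.005], [-0.005, 0.008, -1.0]]
contact_force: [0.1, 0.2, -0.4]
width: 0.0852
grasp_force: 0.0
```

```bash
python3 - <<'E'
from h import *
go(.47,-.223,.2,158)
w=grab('wrist','w3.png'); T=grab('top','t3.png')
a=cv2.imread('pics/w3.png');b=cv2.imread('pics/t3.png')
cv2.imwrite('pics/c3.png',np.hstack([cv2.resize(a,(400,300)),cv2.resize(b[110:300,180:433],(400,300))]))
E
```

```text
at [ 0.637  -0.3032  0.2226] yaw 91.0 w 0.0852 | shift [  83.3 -165.7   20.7] twist -67.0
```

View pics/c3.png

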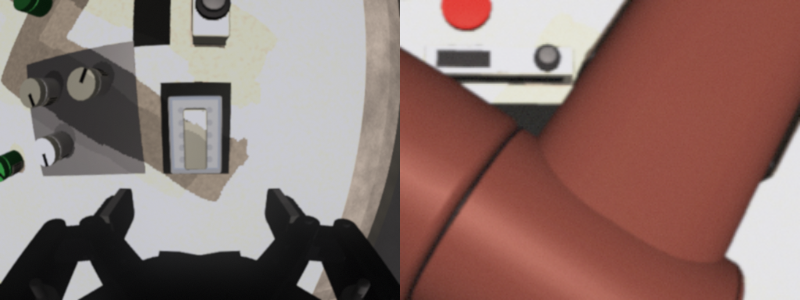

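>>> {"api": "drive_tool", "payload": {"increments": [1,28,-55,0,0,1,28,-55,0,0,1,28,-55,0,0,1,0,0,3,-9.6,1,0,0,3,-9.6,1,0,0,3,-9.6,1,0,0,3,-9.6,1,0,0,3,-9.6,1,0,0,3,-9.6,1,0,0,3,-9.4,1,0,0,0,0]}}

```text
clock: 8.82
ee_pos: [0.4671, -0.2201, 0.1938]
tcp_rot: [[-0.927, 0.375, -0.002], [0.375, 0.927, 0.002], [0.003, 0.001, -1.0]]
contact_force: [-0.4, -0.3, 0.1]
width: 0.0854
grasp_force: 0.0
```

```bash
cat >> h.py <<'E'
def caps(show=None):
    "caps with a bar seen by the wrist camera: centre mm, radius, bar yaw"
    w=get_image('wrist'); g=cv2.cvtColor(w['pixels'],cv2.COLOR_RGB2BGR); gr=cv2.medianBlur(cv2.cvtColor(g,cv2.COLOR_BGR2GRAY),3)
    hsv=cv2.cvtColor(g,cv2.COLOR_BGR2HSV)
    if show: cv2.imwrite('pics/'+show,g)
    out=[]
    for th in (90,110,125,140,160,180,200,220):
        m=((gr>th)&(hsv[...,1]<110)).astype(np.uint8)
        for c in cv2.findContours(m,cv2.RETR_LIST,cv2.CHAIN_APPROX_NONE)[0]:
            if cv2.contourArea(c)<150 or cv2.contourArea(c)>20000: continue
            h=cv2.convexHull(c)[:,0]; P=plane(w,h,.064,True)[:,:2]*1000
            if len(P)<6: continue
            e=cv2.fitEllipse(P.astype(np.float32))
            a,b=e[1]
            if 38<a and b<54 and b/a<1.15 and cv2.contourArea(P.astype(np.float32))>.93*np.pi*a*b/4:
                r=(a+b)/4; by,d=bar(w,e[0],r,.064,True)
                out.append((th,np.round(e[0],1).tolist(),round(r,1),round(by,1),int(d),c[:,0].mean(0).round(0).tolist()))
    for o in out: print(o)
    return w
E
python3 - <<'E'
from h import *
go(.47,-.223,.2,158); caps('w4.png')
E
```

```text
at [ 0.4671 -0.2201  0.1938] yaw 158.0 w 0.0854 | shift [-3.8 -1.6 -6.2] twist -0.0
(160, [391.9, -324.0], 24.3, np.float64(-80.1), 744, [128.0, 157.0])
(160, [373.7, -228.3], 22.4, np.float64(-66.2), 573, [208.0, 99.0])
(180, [392.0, -323.8], 23.6, np.float64(-80.6), 744, [128.0, 157.0])
(180, [373.5, -228.4], 21.3, np.float64(-64.9), 573, [208.0, 99.0])
(200, [392.0, -323.7], 23.1, np.float64(-80.6), 743, [128.0, 157.0])
(220, [392.1, -323.6], 22.7, np.float64(-81.3), 742, [129.0, 157.0])
```

View pics/w4.png

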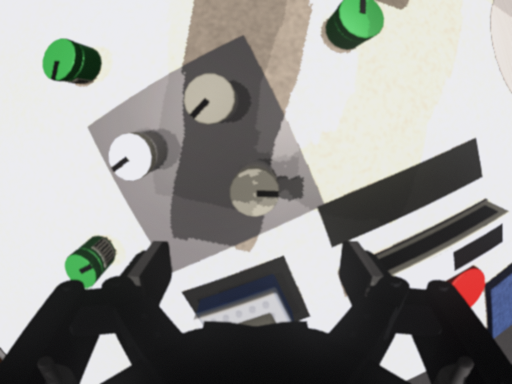

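```bash
python3 - <<'E'
from h import *
w=get_image('wrist')
p=plane(w,[(231,193),(278,193),(254,168),(255,216),(255,192.5),(279,194)],.064,True)[:,:2]*1000
print(p.round(1).tolist()); d=p[5]-p[4]; print(np.degrees(np.arctan2(d[1],d[0])), bar(w,p[4],22,.064,True))
# height check from two wrist/top views
T=get_image('top'); print(tri(T,(312,215),w,(255,192.5),False,True))
p=plane(w,[(186,292),(284,257),(309,316)],.0,True);print('pad',p.round(3).tolist())
E
```

```text
[[464.5, -243.9], [481.4, -202.4], [450.4, -214.5], [494.6, -231.4], [472.7, -222.5], [482.7, -201.8]]
64.20719900957393 (np.float64(66.41483968514876), np.float32(317.87695))
(array([ 0.46763709, -0.22013609,  0.08277107]), np.float64(0.0011575656482205612))
pad [[0.584, -0.37, 0.0], [0.581, -0.227, 0.0], [0.688, -0.226, 0.0]]
```

>>> {"api": "drive_tool", "payload": {"increments": [1,-5.5,-0.5,50,0,1,0,0,50,0,1,0,0,50,0,1,0,0,23,0,1,0,0,0,0,0,0,0,0,0,0,0,0,0,0,0,0,0,0,0,0,0,0,0,0,0,0,0,0,0], "force": 45}}

```text
clock: 10.22
ee_pos: [0.4739, -0.2238, 0.0238]
tcp_rot: [[-0.927, 0.374, 0.002], [0.374, 0.927, -0.001], [-0.002, -0.001, -1.0]]
contact_force: [-0.8, -0.2, 7.1]
width: 0.0469
grasp_force: 45.5
```

>>> {"api": "drive_tool", "payload": {"increments": [0,0,0,-40,0,0,0,0,-45,0,0,0,0,-45,0,0,0,0,0,9.5,0,0,0,0,9.5,0,0,0,0,9.5,0,0,0,0,9.5,0,0,0,0,9.5,0,0,0,0,9.5,0,0,0,0,9,0,0,0,0,0]}}

```text
clock: 11.6
ee_pos: [0.4731, -0.2233, 0.1529]
tcp_rot: [[-0.036, 0.999, 0.001], [0.999, 0.036, -0.0], [-0.001, 0.001, -1.0]]
contact_force: [1.0, -0.6, -1.2]
width: 0.0469
grasp_force: 46.9
```

```bash
python3 - <<'E'
from h import *
go(.56,-.111,.025,91.5); w=grab('wrist','w5.png')
E
```

```text
at [ 0.4731 -0.2233  0.1529] yaw 92.1 w 0.0469 | shift [109.1  90.9 128. ] twist 0.6
```

View pics/w5.png

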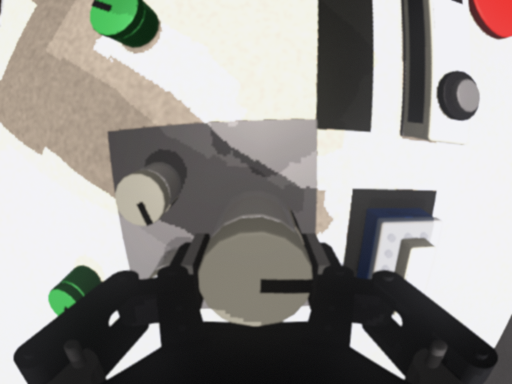

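>>> {"api": "drive_tool", "payload": {"increments": [0,36.5,30.3,0,0.6,0,36.5,30.3,0,0,0,36.5,30.3,0,0,0,0,0,40,0,0,0,0,40,0,0,0,0,35,0,0,0,0,0,0]}}

```text
clock: 12.52
ee_pos: [0.5586, -0.1105, 0.0354]
tcp_rot: [[-0.028, 1.0, -0.005], [1.0, 0.028, 0.002], [0.002, -0.005, -1.0]]
contact_force: [-0.2, 0.4, -0.4]
width: 0.0473
grasp_force: 47.1
```

```bash
python3 - <<'E'
from h import *
go(.56,-.111,.0245,91.5); s=get_state();print(s['contact_force'],s['grasp_force'])
E
```

```text
at [ 0.5586 -0.1105  0.0354] yaw 91.6 w 0.0473 | shift [-0.6  1.4 10.9] twist 0.1
[-0.16060303  0.36238579 -0.37900965] 47.08550155162811
```

>>> {"api": "drive_tool", "payload": {"increments": [0,0,1,8,0,0,0,0,0,0,0,0,0,0,0]}}

```text
clock: 12.9
ee_pos: [0.5624, -0.1114, 0.0303]
tcp_rot: [[-0.025, 1.0, 0.001], [1.0, 0.025, -0.0], [-0.001, 0.001, -1.0]]
contact_force: [-0.3, 0.3, -1.3]
width: 0.0472
grasp_force: 47.1
```

>>> {"api": "drive_tool", "payload": {"increments": [0.8,0,0,0,0,1,0,0,0,0,1,0,0,0,0,1,0,0,-40,0,1,0,0,-60,0,1,0,0,-60,0,1,0,0,0,0]}}

```text
clock: 13.78
ee_pos: [0.5645, -0.112, 0.1944]
tcp_rot: [[-0.025, 1.0, 0.008], [1.0, 0.025, -0.003], [-0.003, 0.008, -1.0]]
contact_force: [0.3, -0.6, -0.8]
width: 0.0852
grasp_force: 0.0
```

```bash
python3 - <<'E'
from h import *
w=caps('w6.png'); go(.3729,-.2282,.19,23)
E
```

```text
(90, [653.8, -120.5], 23.9, np.float64(-179.2), 134, [344.0, 198.0])
(110, [653.8, -120.6], 24.2, np.float64(-178.5), 134, [343.0, 196.0])
(125, [653.8, -120.6], 24.5, np.float64(-178.0), 132, [343.0, 196.0])
(140, [653.7, -120.7], 24.7, np.float64(-177.7), 133, [343.0, 197.0])
at [ 0.5631 -0.1116  0.1916] yaw 91.4 w 0.0855 | shift [-111.8 -193.     0.9] twist 68.4
```

View pics/w6.png

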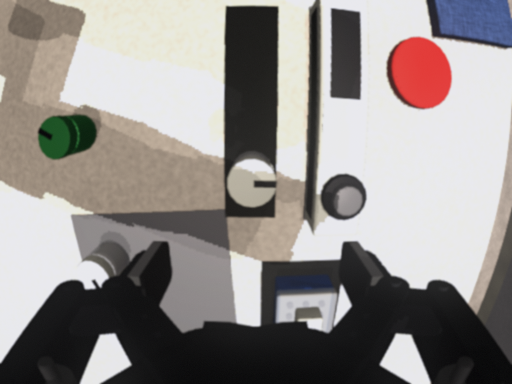

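>>> {"api": "drive_tool", "payload": {"increments": [1,-28,-48.3,0,0,1,-28,-48.3,0,0,1,-28,-48.3,0,0,1,-28,-48.3,0,0,1,0,0,0,10,1,0,0,0,10,1,0,0,0,10,1,0,0,0,10,1,0,0,0,10,1,0,0,0,10,1,0,0,0,8.4,1,0,0,0,0]}}

```text
clock: 15.32
ee_pos: [0.3707, -0.2274, 0.1882]
tcp_rot: [[0.92, 0.392, -0.002], [0.392, -0.92, 0.001], [-0.001, -0.002, -1.0]]
contact_force: [0.8, 0.6, 0.1]
width: 0.0852
grasp_force: 0.0
```

```bash
python3 - <<'E'
from h import *
w=caps('w7.png'); go(.3729,-.2282,.024,23)
E
```

```text
(90, [374.0, -228.3], 23.7, np.float64(-68.6), 423, [259.0, 186.0])
(110, [373.9, -228.2], 23.0, np.float64(-68.3), 422, [259.0, 186.0])
(125, [373.6, -228.3], 22.5, np.float64(-67.0), 422, [258.0, 186.0])
(140, [392.5, -324.7], 23.3, np.float64(-83.5), 477, [355.0, 207.0])
at [ 0.3708 -0.2274  0.1884] yaw 23.2 w 0.0856 | shift [  1.7   1.8 164.4] twist 0.2
```

>>> {"api": "drive_tool", "payload": {"increments": [1,2.4,2,50,0,1,0,0,50,0,1,0,0,45,0,1,0,0,18,0,1,0,0,0,0,0,0,0,0,0,0,0,0,0,0,0,0,0,0,0,0,0,0,0,0,0,0,0,0,0], "force": 45}}

```text
clock: 16.62
ee_pos: [0.3749, -0.2292, 0.0274]
tcp_rot: [[0.92, 0.392, 0.001], [0.392, -0.92, -0.001], [0.001, 0.002, -1.0]]
contact_force: [-1.2, 1.0, 7.5]
width: 0.0474
grasp_force: 45.2
```

>>> {"api": "drive_tool", "payload": {"increments": [0,0,0,-40,0,0,0,0,-45,0,0,0,0,-45,0,0,0,0,0,-10,0,0,0,0,-10,0,0,0,0,-10,0,0,0,0,-10,0,0,0,0,-10,0,0,0,0,-10,0,0,0,0,-8,0,0,0,0,0]}}

```text
clock: 18.0
ee_pos: [0.3744, -0.2288, 0.1568]
tcp_rot: [[-0.017, 1.0, 0.001], [1.0, 0.017, -0.0], [-0.0, 0.001, -1.0]]
contact_force: [-0.2, -0.2, -2.0]
width: 0.047
grasp_force: 47.0
```

```bash
python3 - <<'E'
from h import *
go(.561,-.041,.026,91); w=grab('wrist','w8.png')
# bar yaw on the held cap: dark pixels in cap area
E
```

```text
at [ 0.3744 -0.2288  0.1568] yaw 91.0 w 0.047 | shift [184.6 189.7 130.8] twist -0.0
```

>>> {"api": "drive_tool", "payload": {"increments": [0,37,38,0,0,0,37,38,0,0,0,37,38,0,0,0,37,38,0,0,0,36.6,37.7,0,0,0,0,0,40,0,0,0,0,45,0,0,0,0,35,0,0,0,0,0,0,0,0,0,0,0]}}

```text
clock: 19.3
ee_pos: [0.5616, -0.0411, 0.0376]
tcp_rot: [[-0.017, 1.0, 0.002], [1.0, 0.017, -0.0], [-0.0, 0.002, -1.0]]
contact_force: [0.4, 0.4, -2.0]
width: 0.0473
grasp_force: 47.3
```

```bash
python3 - <<'E'
from h import *
go(.561,-.041,.028,91); s=get_state();print(s['contact_force'],s['grasp_force'])
E
```

```text
at [ 0.5616 -0.0411  0.0376] yaw 91.0 w 0.0473 | shift [ 0.1 -0.6  9.6] twist -0.0
[ 0.40839374  0.40669294 -2.00640548] 47.30240285396576
```

>>> {"api": "drive_tool", "payload": {"increments": [0,0,0,8.5,0,0,0,0,0,0,0,0,0,0,0,0.8,0,0,0,0,1,0,0,0,0,1,0,0,0,0,1,0,0,-40,0,1,0,0,-60,0,1,0,0,-60,0,1,0,0,0,0]}}

```text
clock: 20.55
ee_pos: [0.5636, -0.0414, 0.1928]
tcp_rot: [[-0.018, 1.0, 0.008], [1.0, 0.018, -0.002], [-0.002, 0.008, -1.0]]
contact_force: [0.4, -0.1, 0.2]
width: 0.0854
grasp_force: 0.0
```

```bash
python3 - <<'E'
from h import *
w=caps('w9.png'); go(.3922,-.3242,.19,8)
E
```

```text
(140, [561.6, -41.7], 23.0, np.float64(-5.6), 479, [253.0, 187.0])
(160, [561.6, -41.3], 22.3, np.float64(-8.1), 480, [252.0, 186.0])
at [ 0.5622 -0.0411  0.1901] yaw 91.0 w 0.0851 | shift [-280.  -175.    -0.4] twist 83.0
```

View pics/w9.png

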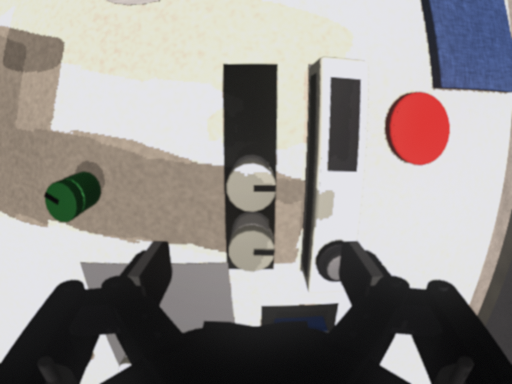

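>>> {"api": "drive_tool", "payload": {"increments": [1,-46.7,-29.2,0,0,1,-46.7,-29.2,0,0,1,-46.7,-29.2,0,0,1,-46.7,-29.2,0,0,1,-46.7,-29.2,0,0,1,-46.7,-29.2,0,0,1,0,0,0,10.5,1,0,0,0,10.5,1,0,0,0,10.5,1,0,0,0,10.5,1,0,0,0,10.5,1,0,0,0,10.5]}}

```text
clock: 22.1
ee_pos: [0.3899, -0.3234, 0.1863]
tcp_rot: [[0.886, 0.465, -0.002], [0.465, -0.886, 0.002], [-0.001, -0.003, -1.0]]
contact_force: [0.1, 0.2, -0.1]
width: 0.0853
grasp_force: 0.0
```

>>> {"api": "drive_tool", "payload": {"increments": [1,0,0,0,10,1,0,0,0,10,1,0,0,0,0,1,0,0,0,0]}}

```text
clock: 22.6
ee_pos: [0.3903, -0.3238, 0.1871]
tcp_rot: [[0.99, 0.143, -0.001], [0.143, -0.99, 0.001], [-0.001, -0.001, -1.0]]
contact_force: [0.1, -0.3, -0.2]
width: 0.0855
grasp_force: 0.0
```

```bash
python3 - <<'E'
from h import *
w=caps('w10.png'); go(.3925,-.3242,.024,8)
E
```

```text
(90, [391.9, -323.7], 23.5, np.float64(-70.6), 380, [256.0, 187.0])
(110, [391.9, -323.9], 22.9, np.float64(-70.4), 377, [255.0, 186.0])
(125, [391.7, -324.0], 22.3, np.float64(-66.4), 383, [255.0, 186.0])
at [ 0.3903 -0.3239  0.1873] yaw 8.2 w 0.0852 | shift [  2.2   0.7 163.3] twist 0.2
```

>>> {"api": "drive_tool", "payload": {"increments": [1,1.8,0.4,50,0,1,0,0,50,0,1,0,0,45,0,1,0,0,17,0,1,0,0,0,0,0,0,0,0,0,0,0,0,0,0,0,0,0,0,0,0,0,0,0,0,0,0,0,0,0]}}

```text
clock: 23.9
ee_pos: [0.393, -0.3249, 0.027]
tcp_rot: [[0.99, 0.14, 0.001], [0.14, -0.99, -0.001], [0.001, 0.002, -1.0]]
contact_force: [-1.0, 1.3, 6.7]
width: 0.0474
grasp_force: 45.6
```

>>> {"api": "drive_tool", "payload": {"increments": [0,0,0,-40,0,0,0,0,-45,0,0,0,0,-45,0,0,0,0,0,-10.4,0,0,0,0,-10.4,0,0,0,0,-10.4,0,0,0,0,-10.4,0,0,0,0,-10.4,0,0,0,0,-10.4,0,0,0,0,-10.4,0,0,0,0,-9.4,0,0,0,0,0]}}

```text
clock: 25.4
ee_pos: [0.3924, -0.3243, 0.1563]
tcp_rot: [[-0.003, 1.0, 0.0], [1.0, 0.003, -0.0], [-0.0, 0.0, -1.0]]
contact_force: [-0.4, 0.1, -1.8]
width: 0.0469
grasp_force: 46.9
```

```bash
python3 - <<'E'
from h import *
go(.561,.029,.028,91); w=grab('wrist','w11.png')
E
```

```text
at [ 0.3924 -0.3243  0.1563] yaw 90.2 w 0.0469 | shift [352.9 169.6 128.2] twist -0.8
```

View pics/w11.png

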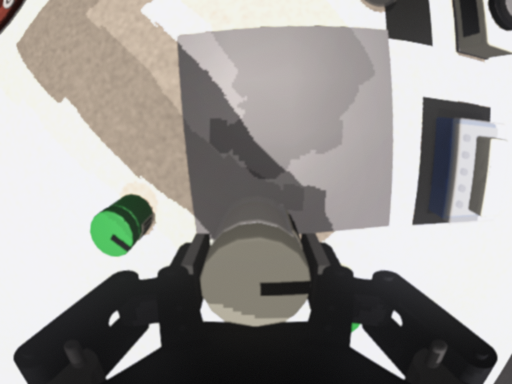

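>>> {"api": "drive_tool", "payload": {"increments": [0,50.4,24.2,-2,0,0,50.4,24.2,0,0,0,50.4,24.2,0,0,0,50.4,24.2,0,0,0,50.4,24.2,0,0,0,50.4,24.2,0,0,0,50.4,24.2,0,0,0,0,0,40,0,0,0,0,45,0,0,0,0,35,0,0,0,0,0,0,0,0,0,0,0]}}

```text
clock: 26.95
ee_pos: [0.5613, 0.0291, 0.0392]
tcp_rot: [[-0.002, 1.0, 0.002], [1.0, 0.002, -0.0], [-0.0, 0.002, -1.0]]
contact_force: [0.3, 1.1, -0.4]
width: 0.047
grasp_force: 47.0
```

```bash
python3 - <<'E'
from h import *
go(.561,.029,.028,91); s=get_state();print(s['contact_force'],s['grasp_force'])
E
```

```text
at [0.5613 0.0291 0.0392] yaw 90.1 w 0.047 | shift [-0.1 -0.4 11.2] twist -0.9
[ 0.30773746  1.14112615 -0.43584768] 46.99024558067322
```

>>> {"api": "drive_tool", "payload": {"increments": [0,0,0,10,0,0,0,0,0,0,0,0,0,0,0,0.8,0,0,0,0,1,0,0,0,0,1,0,0,0,0,1,0,0,-40,0,1,0,0,-60,0,1,0,0,-60,0,1,0,0,0,0]}}

```text
clock: 28.2
ee_pos: [0.5634, 0.029, 0.1928]
tcp_rot: [[-0.004, 1.0, 0.009], [1.0, 0.004, -0.001], [-0.001, 0.009, -1.0]]
contact_force: [1.1, -0.2, -0.2]
width: 0.0855
grasp_force: 0.0
```

>>> {"api": "drive_tool", "payload": {"increments": [1,-48,28,0,0,1,-48,29,0,0,0,-52,29,0,0,0,0,0,0,0,0,0,0,0,0,0,0,0,0,0]}}

```text
clock: 28.95
ee_pos: [0.6464, -0.1172, 0.1877]
tcp_rot: [[-0.005, 1.0, -0.001], [1.0, 0.005, 0.0], [0.0, -0.001, -1.0]]
contact_force: [0.4, 0.5, -1.0]
width: 0.0123
grasp_force: 0.0
```

```bash
python3 - <<'E'
from h import *
w=caps('w12.png'); S=grab('side','s12.png'); go(.649,-.119,.11,90)
a=cv2.imread('pics/w12.png');b=cv2.imread('pics/s12.png')
cv2.imwrite('pics/c12.png',np.hstack([cv2.resize(a,(400,300)),cv2.resize(b[120:270,170:370],(400,300))]))
E
```

```text
(90, [653.0, -120.9], 24.0, np.float64(0.0), 0, [261.0, 191.0])
(110, [653.0, -120.9], 24.4, np.float64(0.0), 0, [261.0, 192.0])
(160, [523.4, -108.2], 20.6, np.float64(-3.7), 515, [129.0, 180.0])
at [ 0.6467 -0.1173  0.1881] yaw 90.3 w 0.0001 | shift [-1.7  2.3 78.1] twist 0.3
```

View pics/c12.png

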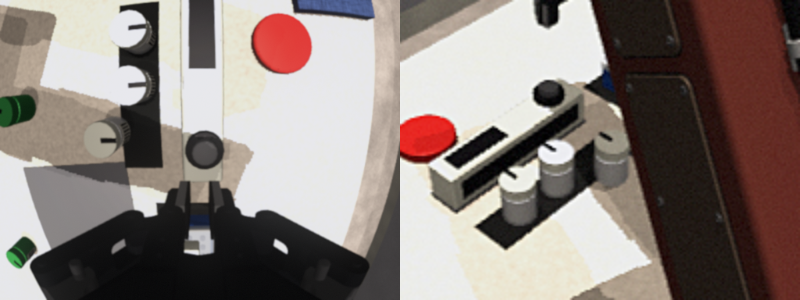

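>>> {"api": "drive_tool", "payload": {"increments": [1,4,-60,0,0,1,4,-60,0,0,1,1,-3,0,0,1,0,0,0,0,1,0,0,0,0,1,0,0,0,0]}}

```text
clock: 29.8
ee_pos: [0.525, -0.1101, 0.1878]
tcp_rot: [[-0.004, 1.0, 0.001], [1.0, 0.004, -0.0], [-0.0, 0.001, -1.0]]
contact_force: [0.4, 0.6, -0.4]
width: 0.0854
grasp_force: 0.0
```

```bash
python3 - <<'E'
from h import *
w=caps('w13.png');go(.5234,-.1082,.027,91)
E
```

```text
(110, [654.3, -120.5], 24.6, np.float64(153.3), 97, [383.0, 199.0])
(125, [654.4, -120.5], 24.8, np.float64(153.0), 95, [385.0, 200.0])
(140, [654.3, -120.5], 25.0, np.float64(153.7), 95, [383.0, 199.0])
(160, [654.4, -120.6], 25.3, np.float64(154.4), 92, [383.0, 199.0])
(160, [521.4, -107.6], 22.8, np.float64(-8.0), 513, [252.0, 185.0])
at [ 0.5248 -0.1101  0.1877] yaw 90.2 w 0.085 | shift [  1.9  -1.4 160.7] twist -0.8
```

>>> {"api": "drive_tool", "payload": {"increments": [1,2.3,-3,50,0,1,0,0,50,0,1,0,0,45,0,1,0,0,15,0,1,0,0,0,0,0,0,0,0,0,0,0,0,0,0,0,0,0,0,0,0,0,0,0,0,0,0,0,0,0,0,0,0,-20,-3,0,0,0,0,0]}}

```text
clock: 31.35
ee_pos: [0.5223, -0.1081, 0.0494]
tcp_rot: [[-0.056, 0.998, 0.003], [0.998, 0.056, -0.001], [-0.001, 0.003, -1.0]]
contact_force: [0.0, -0.4, -1.0]
width: 0.047
grasp_force: 46.6
```

```bash
python3 - <<'E'
from h import *
go(.561,-.111,.029,93); w=get_image('wrist')
g=cv2.cvtColor(w['pixels'],cv2.COLOR_RGB2GRAY); cv2.imwrite('pics/w14.png',w['pixels'][...,::-1])
# bar on held cap: dark pixels within the cap window
m=np.zeros_like(g); m[255:320,225:300]=(g[255:320,225:300]<60)
n,l,s,c=cv2.connectedComponentsWithStats(m); 
for i in range(1,n):
    if s[i,4]>60:
        q=plane(w,np.argwhere(l==i)[:,::-1],get_state()['ee_pos'][2]+.037,True)[:,:2]
        v=cv2.fitLine(q.astype(np.float32)*1000,cv2.DIST_L2,0,.01,.01).ravel(); print(s[i],np.degrees(np.arctan2(v[1],v[0])))
E
```

```text
at [ 0.5223 -0.1081  0.0494] yaw 93.2 w 0.047 | shift [-5.  38.4 20.5] twist 0.2
[261 277  39  13 464] 3.9695396
```

>>> {"api": "drive_tool", "payload": {"increments": [0,-5,19,0,0,0,0,19,0,3,0,0,0,10,0,0,0,0,9,0,0,0,0,0,0,0,0,0,0,0,0.8,0,0,0,0,1,0,0,0,0,1,0,0,0,0,1,0,0,-50,0,1,0,0,-60,0,1,0,0,-50,0]}}

```text
clock: 32.9
ee_pos: [0.5594, -0.1106, 0.1911]
tcp_rot: [[-0.004, 1.0, 0.001], [1.0, 0.004, -0.0], [-0.0, 0.001, -1.0]]
contact_force: [0.9, -0.7, -0.2]
width: 0.0856
grasp_force: 0.0
```

>>> {"api": "drive_tool", "payload": {"increments": [0,-4,45,0,0,0,-5,44,0,0,0,0,0,0,0,0,0,0,0,0,0,0,0,0,0]}}

```text
clock: 33.52
ee_pos: [0.6474, -0.1191, 0.189]
tcp_rot: [[-0.004, 1.0, -0.0], [1.0, 0.004, 0.0], [0.0, -0.0, -1.0]]
contact_force: [-0.7, -0.0, -0.2]
width: 0.0002
grasp_force: 0.0
```

```bash
cat >> h.py <<'E'
def at(w,c,z=.064,r=26):
    "cap near c (mm): bright hull in a window, centre and bar line"
    g=cv2.cvtColor(w['pixels'],cv2.COLOR_RGB2GRAY).astype(np.float32); x=np.arange(-35,35,.5)
    X,Y=np.meshgrid(c[0]+x,c[1]+x); uv=proj(w,np.c_[X.ravel(),Y.ravel(),np.full(X.size,z*1000)]/1000,True).astype(np.float32)
    p=cv2.remap(g,uv[:,0].reshape(X.shape).copy(),uv[:,1].reshape(X.shape).copy(),cv2.INTER_LINEAR); return np.uint8(p)  # row=y, col=x
E
python3 - <<'E'
from h import *
w=caps('w15.png');go(.6525,-.1205,.11,91)
P=[cv2.resize(at(w,c)[::-1],(200,200)) for c in((561,-111),(561,-41),(561,29))]
cv2.imwrite('pics/rect.png',np.vstack([np.hstack(P),np.hstack([cv2.resize(cv2.cvtColor(w['pixels'],cv2.COLOR_RGB2GRAY),(600,450))])])[:600])
T=tri(get_image('wrist'),(261,191),get_image('side'),np.array((326,101))/4.4+[170,140],True,False);print('btn',T)
E
```

```text
(90, [653.0, -121.0], 24.0, np.float64(0.0), 0, [260.0, 189.0])
(110, [653.0, -121.1], 24.5, np.float64(0.0), 0, [260.0, 190.0])
at [ 0.6475 -0.1191  0.1892] yaw 90.2 w 0.0003 | shift [-1.4  5.  79.2] twist -0.8
btn (array([ 0.65275486, -0.11865127,  0.08086526]), np.float64(0.0025518566751222714))
```

View pics/rect.png

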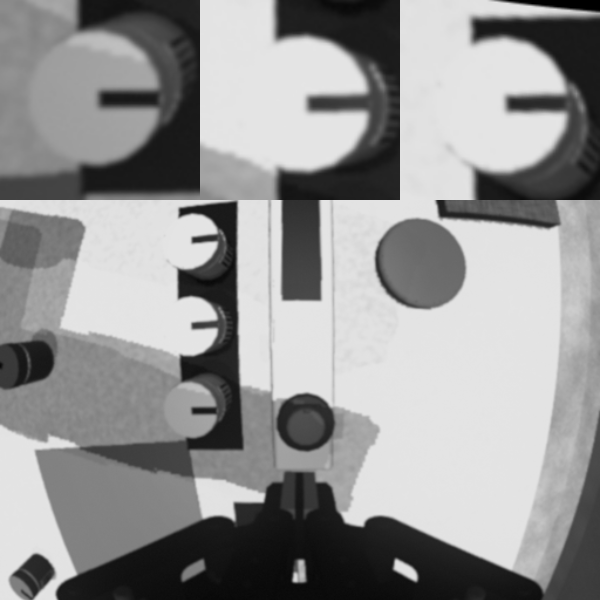

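>>> {"api": "drive_tool", "payload": {"increments": [0,-1,5,40,0,0,0,0,40,0,0,0,0,15,0,0,0,0,0,0,0,0,0,4,0,0,0,0,3,0,0,0,0,0,0]}}

```text
clock: 34.55
ee_pos: [0.6534, -0.1202, 0.0873]
tcp_rot: [[-0.004, 1.0, 0.001], [1.0, 0.004, -0.0], [-0.0, 0.001, -1.0]]
contact_force: [0.1, -0.1, 0.2]
width: -0.0
grasp_force: 0.0
```

>>> {"api": "drive_tool", "payload": {"increments": [0,0,0,3,0,0,0,0,3,0,0,0,0,2,0,0,0,0,0,0]}}

```text
clock: 35.05
ee_pos: [0.6534, -0.1202, 0.0789]
tcp_rot: [[-0.004, 1.0, 0.0], [1.0, 0.004, -0.0], [-0.0, 0.0, -1.0]]
contact_force: [-0.3, 0.3, 2.8]
width: -0.0001
grasp_force: 1.6
```

>>> {"api": "drive_tool", "payload": {"increments": [0,0,0,3,0,0,0,0,2,0,0,0,0,1.5,0,0,0,0,0,0,0,0,0,0,0]}}

```text
clock: 35.67
ee_pos: [0.6536, -0.1203, 0.0756]
tcp_rot: [[-0.004, 1.0, 0.002], [1.0, 0.004, -0.001], [-0.001, 0.002, -1.0]]
contact_force: [-10.1, 1.9, 30.7]
width: 0.0001
grasp_force: 15.5
```

>>> {"api": "drive_tool", "payload": {"increments": [0,0,0,-20,0,0,0,0,-50,0,0,0,0,-50,0,1,4.5,-46,0,0,1,4.5,-46.5,0,0,1,0,0,0,0,1,0,0,0,0,1,0,0,0,0]}}

```text
clock: 36.67
ee_pos: [0.5618, -0.1118, 0.1922]
tcp_rot: [[-0.004, 1.0, 0.001], [1.0, 0.004, -0.0], [-0.0, 0.001, -1.0]]
contact_force: [-0.1, 0.9, 0.1]
width: 0.0853
grasp_force: 0.0
```

```bash
python3 - <<'E'
from h import *
w=caps('w16.png');go(.561,-.111,.027,91)
E
```

```text
(90, [653.9, -120.6], 24.0, np.float64(169.7), 113, [347.0, 196.0])
(110, [653.9, -120.6], 24.3, np.float64(171.0), 110, [347.0, 196.0])
(125, [653.8, -120.6], 24.6, np.float64(171.9), 111, [347.0, 196.0])
(140, [653.7, -120.7], 24.9, np.float64(173.1), 116, [347.0, 196.0])
(160, [558.7, -109.4], 22.4, np.float64(-8.5), 477, [252.0, 184.0])
(200, [561.5, -42.4], 22.7, np.float64(-0.5), 579, [256.0, 113.0])
(220, [561.4, -42.6], 22.2, np.float64(0.1), 578, [256.0, 113.0])
(220, [561.0, 27.0], 22.1, np.float64(3.0), 622, [256.0, 38.0])
at [ 0.5616 -0.1117  0.1921] yaw 90.2 w 0.0855 | shift [  0.7  -0.7 165.1] twist -0.8
```

>>> {"api": "drive_tool", "payload": {"increments": [1,2,-2.5,50,0,1,0,0,50,0,1,0,0,45,0,1,0,0,18,0,1,0,0,0,0,0,0,0,0,0,0,0,0,0,0,0,0,0,0,0,0,0,0,0,0,0,0,0,-50,0,0,0,0,-50,0,0,0,0,-30,0]}}

```text
clock: 38.22
ee_pos: [0.5591, -0.1098, 0.1624]
tcp_rot: [[-0.004, 1.0, 0.003], [1.0, 0.004, -0.001], [-0.001, 0.003, -1.0]]
contact_force: [0.1, 0.2, -1.5]
width: 0.0471
grasp_force: 47.0
```

```bash
python3 - <<'E'
from h import *
go(.4265,.210,.035,91); print(get_state()['grasp_force'])
E
```

```text
at [ 0.5591 -0.1098  0.1624] yaw 90.2 w 0.0471 | shift [ 320.5 -131.7  126.6] twist -0.8
47.02479958534241
```

>>> {"api": "drive_tool", "payload": {"increments": [0,55,-16.5,0,0,0,55,-16.5,0,0,0,55,-16.5,0,0,0,55,-16.5,0,0,0,55,-16.5,0,0,0,55,-16.5,0,0,0,55,-16.5,0,0,0,55,-16.5,0,0,0,0,0,0,0]}}

```text
clock: 39.35
ee_pos: [0.423, 0.3333, 0.1597]
tcp_rot: [[-0.009, 1.0, 0.001], [1.0, 0.009, 0.001], [0.001, 0.001, -1.0]]
contact_force: [0.3, -0.3, -1.5]
width: 0.0468
grasp_force: 47.0
```

```bash
python3 - <<'E'
from h import *
go(.4265,.33,.03,91); print(get_state()['grasp_force'])
# disc rim from side and top views: low-contrast edge, robust circle fit on radial edges
for n in('top','side'):
    im=get_image(n); g=cv2.GaussianBlur(cv2.cvtColor(im['pixels'],cv2.COLOR_RGB2GRAY),(0,0),1).astype(np.float32)
    a=np.deg2rad(np.arange(0,360,3)); rr=np.arange(.085,.125,.0005); best=[]
    c=np.array([.4265,.27])
    for k in range(3):
        pts=[]
        for t in a:
            P=np.c_[c[0]+rr*np.cos(t),c[1]+rr*np.sin(t),0*rr]; uv=proj(im,P).astype(np.float32)
            v=cv2.remap(g,uv[:,0].copy(),uv[:,1].copy(),cv2.INTER_LINEAR).ravel()
            d=v-np.median(v); i=d.argmin() if n=='top' else np.abs(np.gradient(v)).argmax()
            pts.append(P[i,:2])
        pts=np.array(pts); keep=np.ones(len(pts),bool)
        for _ in range(8):
            s=np.linalg.lstsq(np.c_[2*pts[keep],np.ones(keep.sum())],(pts[keep]**2).sum(1),rcond=None)[0]
            r=np.sqrt(s[2]+s[0]**2+s[1]**2); e=np.abs(np.linalg.norm(pts-s[:2],axis=1)-r); keep=e<max(.002,np.median(e)*1.5)
        c=s[:2]
    print(n,c.round(4),r.round(4),keep.sum(),e[keep].mean())
E
```

```text
at [0.423  0.3333 0.1597] yaw 90.5 w 0.0468 | shift [ -3.5   3.4 129.7] twist -0.5
47.02412545681
top [0.4415 0.268 ] 0.0936 71 0.003671544818807643
side [0.4312 0.27  ] 0.1058 90 0.0006839128541044758
```

>>> {"api": "drive_tool", "payload": {"increments": [0,-4,6,40,0,0,0,0,45,0,0,0,0,35,0,0,0,0,0,0,0,0,0,0,0]}}

```text
clock: 40.08
ee_pos: [0.4316, 0.3257, 0.0407]
tcp_rot: [[-0.003, 1.0, 0.001], [1.0, 0.003, 0.001], [0.001, 0.001, -1.0]]
contact_force: [0.1, 0.1, -1.0]
width: 0.047
grasp_force: 47.1
```

>>> {"api": "drive_tool", "payload": {"increments": [0,0,0,10,0,0,0,0,0,0,0,0,0,0,0,0.8,0,0,0,0,1,0,0,0,0,1,0,0,0,0,1,0,0,-50,0,1,0,0,-60,0,1,0,0,-50,0,1,0,0,0,0]}}

```text
clock: 41.32
ee_pos: [0.4325, 0.3272, 0.1932]
tcp_rot: [[-0.004, 1.0, 0.006], [1.0, 0.004, 0.003], [0.003, 0.006, -1.0]]
contact_force: [0.4, 0.4, 0.2]
width: 0.0854
grasp_force: 0.0
```

```bash
python3 - <<'E'
from h import *
w=caps('w17.png');go(.5615,-.042,.19,90.5)
E
```

```text
at [0.4313 0.3265 0.1908] yaw 90.2 w 0.0854 | shift [-369.1  128.7    0.5] twist -0.3
```

>>> {"api": "drive_tool", "payload": {"increments": [1,-52.7,18.4,0,0,1,-52.7,18.4,0,0,1,-52.7,18.4,0,0,1,-52.7,18.4,0,0,1,-52.7,18.4,0,0,1,-52.7,18.4,0,0,1,-52.7,18.4,0,0,1,0,0,0,0,1,0,0,0,0]}}

```text
clock: 42.5
ee_pos: [0.5596, -0.0422, 0.1878]
tcp_rot: [[-0.003, 1.0, -0.003], [1.0, 0.003, 0.001], [0.001, -0.003, -1.0]]
contact_force: [0.7, 0.6, -0.0]
width: 0.0855
grasp_force: 0.0
```

```bash
python3 - <<'E'
from h import *
S=get_image('side'); T=get_image('top')
w=caps('w18.png');go(.561,-.042,.027,90.5)
g=cv2.cvtColor(S['pixels'],cv2.COLOR_RGB2GRAY)
for z in(.064,): # dark bar on white cap near disc, side view
    x0,y0=proj(S,[(.43,.326,z)])[0].astype(int); print(x0,y0)
    m=np.zeros_like(g);m[y0-15:y0+16,x0-20:x0+21]=g[y0-15:y0+16,x0-20:x0+21]<70
    n,l,s,c=cv2.connectedComponentsWithStats(m)
    for i in range(1,n):
        if s[i,4]>8: print(s[i],plane(S,c[i],z))
E
```

```text
(160, [561.5, -41.0], 22.2, np.float64(-10.2), 480, [258.0, 188.0])
(220, [561.2, 27.1], 22.2, np.float64(1.1), 580, [258.0, 114.0])
at [ 0.5601 -0.0412  0.1888] yaw 90.3 w 0.0856 | shift [ -0.9   1.1 161.8] twist -0.2
165 314
[158 307   7   7  18] [[0.44614391 0.3252544  0.064     ]]
```

>>> {"api": "drive_tool", "payload": {"increments": [1,0,1,50,0,1,0,0,50,0,1,0,0,45,0,1,0,0,14,0,1,0,0,0,0,0,0,0,0,0,0,0,0,0,0,0,0,0,0,0,0,0,0,0,0,0,0,0,-50,0,0,0,0,-50,0,0,0,0,-30,0]}}

```text
clock: 44.15
ee_pos: [0.5627, -0.0426, 0.1636]
tcp_rot: [[-0.004, 1.0, 0.004], [1.0, 0.004, -0.001], [-0.001, 0.004, -1.0]]
contact_force: [1.4, -0.8, -1.0]
width: 0.0467
grasp_force: 47.2
```

```bash
python3 - <<'E'
from h import *
go(.431,.265,.03,91); print(get_state()['grasp_force'])
E
```

```text
at [ 0.5627 -0.0426  0.1636] yaw 90.2 w 0.0467 | shift [ 308.2 -131.   132.9] twist -0.8
47.1720153093338
```

>>> {"api": "drive_tool", "payload": {"increments": [0,51,-21.8,0,0,0,51,-21.8,0,0,0,51,-21.8,0,0,0,51,-21.8,0,0,0,51,-21.8,0,0,0,51,-21.8,0,0,0,0,0,0,0,0,0,0,40,0,0,0,0,45,0,0,0,0,35,0,0,0,0,0,0,0,0,0,0,0]}}

```text
clock: 45.65
ee_pos: [0.4308, 0.2631, 0.0417]
tcp_rot: [[-0.003, 1.0, 0.001], [1.0, 0.003, 0.001], [0.001, 0.001, -1.0]]
contact_force: [0.6, -0.3, -1.9]
width: 0.0472
grasp_force: 47.2
```

>>> {"api": "drive_tool", "payload": {"increments": [0,0,0,10.5,0,0,0,0,0,0,0,0,0,0,0,0.8,0,0,0,0,1,0,0,0,0,1,0,0,0,0,1,0,0,-50,0,1,0,0,-60,0,1,0,0,-50,0,1,0,0,0,0]}}

```text
clock: 46.9
ee_pos: [0.4318, 0.264, 0.1935]
tcp_rot: [[-0.004, 1.0, 0.006], [1.0, 0.004, 0.003], [0.003, 0.006, -1.0]]
contact_force: [0.1, 0.1, -0.2]
width: 0.0853
grasp_force: 0.0
```

```bash
python3 - <<'E'
from h import *
go(.561,.0275,.19,90.2)
E
```

```text
at [0.4318 0.264  0.1935] yaw 90.2 w 0.0853 | shift [-237.1  128.2    3.6] twist 0.0
```

>>> {"api": "drive_tool", "payload": {"increments": [1,-47.4,25.8,0,0,1,-47.4,25.8,0,0,1,-47.4,25.8,0,0,1,-47.4,25.8,0,0,1,-47.4,25.8,0,0,1,0,0,0,0,1,0,0,0,0]}}

```text
clock: 47.78
ee_pos: [0.5588, 0.0267, 0.1887]
tcp_rot: [[-0.003, 1.0, -0.002], [1.0, 0.003, 0.001], [0.001, -0.002, -1.0]]
contact_force: [-0.0, 0.5, 0.1]
width: 0.0852
grasp_force: 0.0
```

```bash
cat >> h.py <<'E'
def disc():
    S=get_image('side'); g=cv2.cvtColor(S['pixels'],cv2.COLOR_RGB2GRAY); q=proj(S,[(.43,.27,.064)])[0].astype(int)
    m=np.zeros_like(g); sl=(slice(q[1]-60,q[1]+60),slice(q[0]-50,q[0]+60)); m[sl]=g[sl]<75
    n,l,s,c=cv2.connectedComponentsWithStats(m)
    for i in range(1,n):
        if 8<s[i,4]<60: print('bar',s[i],plane(S,c[i],.064).round(4))
E
python3 - <<'E'
from h import *
disc(); w=caps('w19.png');go(.561,.0275,.03,90.2)
E
```

```text
bar [182 289   7   6  17] [[0.4454 0.2633 0.064 ]]
bar [201 304   3   9  12] [[0.3884 0.2638 0.064 ]]
bar [158 307   7   7  18] [[0.4461 0.3253 0.064 ]]
at [0.5588 0.0275 0.1893] yaw 90.3 w 0.0857 | shift [-1.000e-01  2.400e+00  1.593e+02] twist 0.1
```

```bash
python3 - <<'E'
from h import *
w=get_image('wrist'); p=at(w,(561,27.5))  # row=y col=x, .5mm
m=(p<90).astype(np.uint8); n,l,s,c=cv2.connectedComponentsWithStats(m)
for i in range(1,n):
    if s[i,4]>150: print(s[i,:5],'centre',np.array([561,27.5])-35+c[i]*.5)
for r in range(30,120,8): print(p[r,::7])
E
```

```text
[  18    0   98  140 6215] centre [556.74698311  25.77586484]
[ 75  64  43  12 476] centre [573.92121849  27.29726891]
[136 133 134  41  29  28  59 132 156 156 156 156 154 142  61  31  40 151
 155 153]
[132 136 132  41  29  77 155 158 158 156 157 157 156 155 153 100  37 147
 150 136]
[131 137 134  39  59 158 160 159 158 158 157 157 157 156 155 153  69 132
 130 130]
[134 142 137  40 128 160 160 160 160 159 160 159 158 157 156 155 146 134
 138 138]
[139 135 130  48 156 162 161 161 161 161 160 126 124 124 137 140 138 131
 135 133]
[135 136 134  48 158 162 162 162 161 162 156  45  34  33  33  33  35 119
 136 136]
[134 138 131  45 157 163 162 161 161 162 161 153 152 146 145 146 161 127
 130 134]
[133 135 131  34 123 163 163 162 162 162 162 162 168 171 171 170 168 136
 143 155]
[130 133 131  34  80 217 218 218 183 182 180 189 188 188 193 191 103 159
 169 173]
[220 220 216  42  33 109 219 221 221 221 220 220 219 219 219 162  73 218
 220 220]
[222 221 206  42  40  51  94 181 219 221 221 221 219 199  93  89  75 218
 220 220]
[221 222 208  44  44  43  58  76  90 104 117 108  86  73  60  38  81 220
 221 221]
```

>>> {"api": "drive_tool", "payload": {"increments": [1,0,2.3,50,0,1,0,0,50,0,1,0,0,45,0,1,0,0,14,0,1,0,0,0,0,0,0,0,0,0,0,0,0,0,0,0,0,0,0,0,0,0,0,0,0,0,0,0,-50,0,0,0,0,-50,0,0,0,0,-30,0]}}

```text
clock: 49.42
ee_pos: [0.563, 0.0264, 0.1641]
tcp_rot: [[-0.004, 1.0, 0.004], [1.0, 0.004, -0.0], [-0.0, 0.004, -1.0]]
contact_force: [-0.5, -0.6, -2.6]
width: 0.0471
grasp_force: 47.1
```

```bash
python3 - <<'E'
from h import *
go(.431,.203,.03,90.2); print(get_state()['grasp_force'])
E
```

```text
at [0.563  0.0264 0.1641] yaw 90.2 w 0.0471 | shift [ 177.1 -131.8  133.6] twist 0.0
47.063207030296326
```

>>> {"api": "drive_tool", "payload": {"increments": [0,43.5,-33,0,0,0,43.5,-33,0,0,0,43.5,-33,0,0,0,43.5,-33,0,0,0,0,0,0,0,0,0,0,40,0,0,0,0,45,0,0,0,0,35,0,0,0,0,0,0,0,0,0,0,0]}}

```text
clock: 50.68
ee_pos: [0.4304, 0.2, 0.0421]
tcp_rot: [[-0.003, 1.0, 0.002], [1.0, 0.003, 0.0], [0.0, 0.002, -1.0]]
contact_force: [-0.9, 0.5, -1.2]
width: 0.0468
grasp_force: 47.2
```

>>> {"api": "drive_tool", "payload": {"increments": [0,3,0,0,0,0,0,0,11,0,0,0,0,0,0,0,0,0,0,0,0.8,0,0,0,0,1,0,0,0,0,1,0,0,0,0,1,0,0,-50,0,1,0,0,-60,0,1,0,0,-50,0,1,0,0,0,0]}}

```text
clock: 52.05
ee_pos: [0.4315, 0.2038, 0.1934]
tcp_rot: [[-0.004, 1.0, 0.006], [1.0, 0.004, 0.002], [0.002, 0.007, -1.0]]
contact_force: [1.3, 0.2, -1.4]
width: 0.0852
grasp_force: 0.0
```

>>> {"api": "drive_tool", "payload": {"increments": [1,-60,0,0,0,1,-60,0,0,0,1,-60,0,0,0,1,-60,0,0,0,1,-60,0,0,0,1,-60,0,0,0,1,-40,0,0,0,1,0,0,0,0]}}

```text
clock: 53.05
ee_pos: [0.4302, -0.1992, 0.1887]
tcp_rot: [[-0.0, 1.0, -0.001], [1.0, 0.0, 0.0], [0.0, -0.001, -1.0]]
contact_force: [0.7, 0.9, -0.1]
width: 0.0854
grasp_force: 0.0
```

```bash
python3 - <<'E'
from h import *
disc()
w=get_image('wrist'); g=cv2.cvtColor(w['pixels'],cv2.COLOR_RGB2BGR); hsv=cv2.cvtColor(g,cv2.COLOR_BGR2HSV)
print(get_state()['ee_pos'].round(3) if hasattr(get_state()['ee_pos'],'round') else get_state()['ee_pos'])
print('tipbox px',proj(w,[(.634,-.301,.05)],True))
b=(hsv[...,0]>100)&(hsv[...,0]<130)&(hsv[...,1]>90); T=get_image('top')
gt=cv2.cvtColor(T['pixels'],cv2.COLOR_RGB2GRAY); q=proj(T,[(.634,-.301,.076)])[0].astype(int); print('top rib',q); print(gt[q[1]-24:q[1]+25:4,q[0]-32:q[0]+33:4])
E
```

```text
bar [203 273   7   6  15] [[0.445  0.2037 0.064 ]]
bar [181 289   8   6  21] [[0.4459 0.2634 0.064 ]]
bar [198 304   5  14  26] [[0.3868 0.269  0.064 ]]
bar [158 307   7   7  18] [[0.4461 0.3253 0.064 ]]
bar [175 321   6  16  34] [[0.3877 0.3272 0.064 ]]
[ 0.43  -0.197  0.189]
tipbox px [[421.07167287 268.7982816 ]]
top rib [342 153]
[[170 169 171 171 168 170 168 168 108  45  63  63  64  63  64  34  55]
 [171 165 170 169 166 169 170 145  45  58  67  61  65  63  57  53  52]
 [167 168 169 170 169 168 164  36  53  62  66  65  64  64  47  62  62]
 [169 168 169 169 170 168  82  51  64  65  64  67  62  49  66  64  63]
 [ 43  36  67 120 120  95  52  60  68  63  68  68  54  64  66  66  66]
 [ 43  31  57 147 126  28  54  64  65  67  67  64  48  73  73  67  64]
 [ 41  31  63 143  48  51  67  65  63  67  65  48  86  81  76  73  70]
 [ 42  36  60 107  49  65  63  68  63  65  61  87  95  90  84  78  73]
 [ 42  32  43  33  58  66  66  66  63  67  64  82  94  97  92  89  80]
 [ 69  35  29  48  73  69  70  66  68  55  66  63  56  84  94  93  89]
 [ 68  31  39  78  81  76  72  68  61  64  65  65  64  64  70  90  93]
 [ 68  32  64  94  91  85  79  75  59  66  69  67  66  64  68  67  79]
 [ 69  42  91  99  95  96  87  61  63  64  67  64  67  70  69  64  63]]
```

>>> {"api": "drive_tool", "payload": {"increments": [1,-50,-36,-5,0,1,-50,-36,-5,0,1,-50,-36,-5,0,1,-50,-36,-5,0,1,-50,-36,-5,0,1,-40,-30,0,0,1,0,0,0,0]}}

```text
clock: 54.08
ee_pos: [0.2209, -0.4891, 0.2143]
tcp_rot: [[-0.002, 1.0, -0.0], [1.0, 0.002, -0.0], [-0.0, -0.0, -1.0]]
contact_force: [0.8, 0.9, -0.3]
width: 0.0853
grasp_force: 0.0
```

```bash
python3 - <<'E'
from h import *
T=get_image('top'); g=cv2.cvtColor(T['pixels'],cv2.COLOR_RGB2GRAY)
q=proj(T,[(.634,-.301,.076)])[0].astype(int); k=np.zeros(g.shape,np.uint8); k[q[1]-20:q[1]+20,q[0]-28:q[0]+28]=1
for th in(140,155,165,175):
  for c in cv2.findContours(((g>th)&(k>0)).astype(np.uint8),cv2.RETR_EXTERNAL,cv2.CHAIN_APPROX_NONE)[0]:
    if cv2.contourArea(c)>80: print(th,cv2.minAreaRect((plane(T,c[:,0],.076)[:,:2]*1000).astype(np.float32)))
disc(); s=get_state(); print(s['ee_pos'],s['clock'])
h=cv2.cvtColor(T['pixels'],cv2.COLOR_RGB2HSV); m=((h[...,0]<8)|(h[...,0]>172))&(h[...,1]>150)&(h[...,2]>100); m[140:]=0; print('red',np.argwhere(m).mean(0)[::-1])
E
```

```text
140 ((631.5904541015625, -301.3109436035156), (21.77764129638672, 71.64781188964844), 1.6725742816925049)
140 ((638.40087890625, -299.654296875), (145.8493194580078, 107.02069854736328), 89.68624114990234)
bar [202 273   8   6  18] [[0.4457 0.2042 0.064 ]]
bar [217 282   4   6  11] [[0.4055 0.2021 0.064 ]]
bar [181 289   8   7  23] [[0.4453 0.2636 0.064 ]]
bar [202 291   4   8  17] [[0.4107 0.2403 0.064 ]]
bar [157 307   8   7  20] [[0.4461 0.3254 0.064 ]]
bar [181 309   7   5  12] [[0.4094 0.2953 0.064 ]]
[ 0.22249617 -0.48669663  0.21436098] 54.175
red [221.45718433 113.33381713]
```

Tip box is at (632, -301) mm, centred on its pad. All three jars stand on the disc, the lid has not moved, and the arm is clear.

```bash
python3 -c "
from bench import sign_off; print(sign_off())"
```

```text
the job is handed in; nothing more can be done
None
```

I handed in the job: the tip box is on its pad, the three jars were aligned on the strip and the scan button pressed to its stop, and all three now stand on the steel disc; sign-off returned no verdict.

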